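Put the desk reel winder in gear and bring its mark round

ROBOT

A 7-joint arm with a two-finger parallel gripper is mounted at the origin on the work surface. World frame = base frame: x ahead of the robot, y to its left, z up, the work surface at z = 0. Lengths are in mm, angles in rad, forces in N, time in s.
With the tool pointing down it reaches from about 400 to 875 mm from the base axis. Payload 4.4 kg.
Tool frame: the origin (TCP) lies at the very end of the fingers, on their centre line; the grasp point (between the pads) lies 19 mm behind it; z points along the fingers, x is the direction in which the jaws open and shut, and the axes are right-handed (so a half turn about z gives the same grasp; the last joint's range is limited). The gripper opens to 85 mm and grips with 20 to 120 N. Pads are 22 mm wide; open, the fingers measure 114 mm over their backs; the gripper's body (76 mm by 85 mm) begins 54 mm behind the grasp point. The pads swing forward as they close: fully open they stand 13 mm farther back than shut.
Start: joints at [-1.26, 0.628, 0.038, 1.517, -0.027, 0.996, -0.02], TCP at [239.143, 604.424, 231.313] pointing down, gripper open.
Joint ranges: [-3.06, 3.06], [-0.37, 2.12], [-1.25, 1.32], [0.18, 2.47], [-1.1, 4.24], [0.23, 1.98], [-2.94, 2.94]. Speed limits (rad/s): [2.57, 2.57, 3.14, 3.14, 3.14, 3.14, 3.14].

INTERFACE

Orientations are given as [roll, pitch, yaw] about the fixed x, y, z axes, in that order (R = Rz(yaw) Ry(pitch) Rx(roll)).
In Python, from cell import telemetry, get_image, get_calibration, ctrl gives the robot as it stands. The module is installed in compiled form; this text tells all that it offers.
- The arm moves only by the tool arm_command, never from a script. Its arguments are lists of equal length, an entry for each row: "rot": the turn, a rotation vector about the world's x, y, z in degrees, a list of three; "slide": the shift along the world's x, y, z in mm, a list of three; "gripper": the finger opening in mm, from 0 to 85.4. A call has 1 to 5 rows; each row shifts and turns the pose as measured when the row begins; what a row does not reach is not made up. A row lasts 1/12 s, in which the tool goes at most 41.7 mm and 7.16 degrees, less where a joint would pass 70% of its speed; a pose out of reach is approached as far as the arm can. A call with a gripper value outside its range is refused whole. The fingers move at their own pace and stop on an object; the grip force is fixed at half the most. Time passes only in rows, so rows that do not move let the fingers close. It gives the time, the measured TCP pose, the force and the opening at its end, in the units of the state.
- telemetry.read_state(): the state, without advancing time (a new reading comes with each control period).
- get_image(name): name is "scene" or "side" or "wrist"; returns (picture, depth): 400x640x3 uint8, red, green, blue; 400x640 float32, mm along the optical axis (not along the pixel's ray), 0 where there is no reading.
- get_calibration(name): a dict with "fx", "fy", "cx", "cy" (pixels), "D" ([k1, k2, p1, p2, k3] as OpenCV has them; the pictures are not rectified), "xyz" and "attitude" of the camera in the world. Camera axes: x right, y up, looking along -z (the intrinsics and any distortion apply to the point x, -y, -z); pixel columns grow to the right and rows downward; lengths in mm; the calibration is good to about 2 mm. A picture is of the moment at which its call begins: read the wrist's pose just before it. get_calibration takes no time and is no camera call; for the wrist camera it gives the pose at the moment of the call.
- ctrl.finish_job(): hands the job in, once; it reports no verdict.
The state is a dict: "clock": time; "qpos": joint angles; "qd": joint speeds; "tau": joint torques, N m; "eef_pos": TCP position; "tool_rot": TCP orientation; "force": force on the tool from outside, world axes, zero at the start; "torque": the same for the moment, N m; "width": finger opening in mm.
Only numpy, scipy, OpenCV 4.12 (cv2) and the standard library are available. Lean on these libraries where they do the work, as an engineer would, in place of code of your own. Each camera call takes 0.05 s, during which the arm holds its last target.

TASK

Put the reel winder in gear: grip the orange gear knob and ease it down gently while rocking it, never forcing the teeth against each other, until they mesh and the knob is fully home. Then, by turning the knob and without touching the reel itself, wind the reel until its orange mark stands at the blue pointer, and let go with the winder still in gear. Leave the router, tablet, mug and screwdriver where they are.

Things in the scene. Friction and masses are not known exactly. Their poses are not given: they have to be found in the camera images.
- winder: Tabletop winder for cable reels, standing firm on the desk: white case 220 x 200 mm, 44 mm tall, origin at the centre of its underside, z up. A reel and above it a gear knob turn on its upright spindle, which stands on this origin's z axis. A blue pointer stands on the case, 102 mm from the spindle along the winder's +x.
- knob_mid (a point): Fixed point of the winder (stays put when the knob moves) on the spindle axis, 153.5 mm above the desk: the middle of the round orange gear knob while it is right up. The grip is a fluted cylinder, 44 mm diameter, 137 to 170 mm above the desk while up, with the thin spindle end 10 mm out of its top. Below: a 28 mm neck and a 62 mm steel disc, 117 to 125 mm above the desk. It starts at an unknown angle, turns freely and has no mark.
- gear_knob (a joint): How far the gear knob is down its spindle, m: 0 right up, 0.016 fully home (in gear, at a stop); it starts in neutral at 0 to 0.005. It slides down with about 2 N of drag, stays where it is left, and turns with the spindle. If not in line, its teeth meet the reel's at about 0.007 and it goes no further; press with a few newtons and turn it until they drop in. In gear it drives the reel 1:1 with 18 degrees of play.
- teeth_plane (a point): Fixed point on the spindle axis, 100 mm above the desk: the level of the tops of the reel's teeth. Knob and reel each have four blunt square teeth, 13 mm wide, 10 mm tall, 20 to 30 mm from the axis, facing each other. They mesh only within about 9 degrees either side of tooth-in-gap, which comes every 90 degrees of turn. More than 18 N on the teeth hurts them.
- reel: The grey reel, 170 mm diameter, two flanges, top face 88 mm above the desk; origin on the spindle axis, 50 mm above the desk, x axis towards its orange mark. It turns about the spindle with about 0.16 Nm of drag, stays where it is left, and the knob does not turn it until the teeth mesh. It starts with its mark 0.7 to 1.4 rad counter-clockwise (from above) of the pointer, so clockwise is the short way.
- reel_mark (a point): The orange mark, 26 x 10 mm, on top of the reel at its rim: this point lies 80 mm from the spindle axis, 90 mm above the desk.
- mark_goal (a point): Fixed point of the winder where the orange mark must come to stand: before the inner tip of the blue pointer, 80 mm from the spindle axis along the winder's +x, 90 mm above the desk. The pointer's post is 91 mm tall.
- router: White router, loose, 125 x 190 x 31 mm, with two black aerials 180 mm tall at its +x side; origin at the centre of its underside. To be left alone.
- tablet: Tablet lying flat, loose, 170 x 245 x 8 mm; origin at the centre of its underside. To be left alone.
- mug: Blue mug, loose, 80 mm wide, 92 mm tall, handle at its +y side; origin at the centre of its underside. To be left alone.
- screwdriver: Screwdriver with red handle lying on the desk, loose, 190 mm long along its x; origin at the middle of its underside. To be left alone.

How it is judged (in metres and radians):
On the way, in this order (a step that is already met when the one before it is completed fails the run):
1. the teeth mesh and the knob is fully home (value of joint gear_knob above 0.014 m), for 0.2 s.
2. the reel, driven by the engaged knob, has its mark at the pointer (horizontal distance between reel_mark and mark_goal below 0.0075 m and value of joint gear_knob above 0.014 m), for 0.1 s.
At the end, for the whole second after the job is handed in: The gear knob is fully home (more than 14 of its 16 mm down), the reel's mark stands within 7.5 mm (about 0.09 rad of turn) of its place at the pointer, the reel is at rest and the robot has let go (all of step 2 and angular speed of reel below 0.05 rad/s); the robot touches nothing.
It fails at once if the gear teeth are forced with more than 18 N (contact force between reel and anything else above 18 N).
It fails at once if the robot touches the reel (contact force between any of the fingers, the arm and reel above 1 N).
It fails at once if the router, tablet, mug or screwdriver is moved more than 15 mm (distance of any of router, tablet, mug, screwdriver from where it was at the start of the episode above 0.015 m).
It also fails if it takes over 72 s, if anything falls off the work surface, if the arm or the gripper's body presses on something with over 40 N, if the wrist force passes 120 N, or if a joint passes its speed limit or range.

## Working session

There is one attempt and no reset: what is moved stays moved. The work goes in short steps, Python scripts to look and compute and a tool call to move; the robot and the scene stay as the last step left them, time stands still between calls to the robot, and variables do not carry over. Pictures are saved under pics/ and viewed, and the job is handed in when it is done.

Besides the shell and the picture viewer there is one more tool, called after "Emit:" as name(argument=value, ...), one argument or row to a line, values as JSON. arm_command: Moves the arm, as the interface text tells. Its arguments: {"type":"object","properties":{"rot":{"type":"array"},"slide":{"type":"array"},"gripper":{"type":"array"}},"required":["rot","slide","gripper"]}

```bash
mkdir -p pics; python3 - <<'E'
from cell import telemetry,get_image,get_calibration
import cv2,numpy as np,pickle
print(telemetry.read_state())
for n in ["scene","side"]:
    im,d=get_image(n); c=get_calibration(n); pickle.dump((im,d,c),open(f"pics/{n}0.pkl","wb"))
    cv2.imwrite(f"pics/{n}0.png",im[:,:,::-1]); print(n,c)
E
```

```text
{'clock': 0.0, 'qpos': array([-1.25985709,  0.62932842,  0.03844418,  1.51833771, -0.0269873 ,
        0.99627791, -0.0199668 ]), 'qd': array([-1.19766747e-03,  2.39780049e-04, -2.39904950e-05, -9.62061976e-05,
        9.91705526e-04,  6.31351648e-04,  1.65260579e-04]), 'tau': array([-7.91095208e-04, -5.63406622e+01,  1.22577868e+00, -1.93439770e+01,
        1.09732113e-02,  1.05170891e-02, -5.38415904e-06]), 'eef_pos': array([238.88502095, 603.86681472, 230.41028048]), 'tool_rot': array([3.14155823e+00, 1.83297994e-03, 1.19409606e+00]), 'force': array([-0.71253844, -0.18664504, -0.47677394]), 'torque': array([-0.00447182,  0.04686323,  0.04007214]), 'width': 85.51083257991894}
scene {'fx': 512.4918620866807, 'fy': 512.4918620866807, 'cx': 319.1044582093702, 'cy': 190.55298922893846, 'D': array([0.03720731, 0.        , 0.        , 0.        , 0.        ]), 'xyz': array([1039.46699331,  843.32149809, 1314.00392331]), 'attitude': array([ 0.70608624, -0.01551835,  2.63816649])}
side {'fx': 447.7840467342987, 'fy': 447.7840467342987, 'cx': 327.2568885269116, 'cy': 201.69550347521863, 'D': array([-0.09080936,  0.        ,  0.        ,  0.        ,  0.        ]), 'xyz': array([ 138.45886443, 1078.52383687, 1374.67997848]), 'attitude': array([ 7.38577011e-01, -2.52197419e-03, -2.79209624e+00])}
```

View pics/scene0.png

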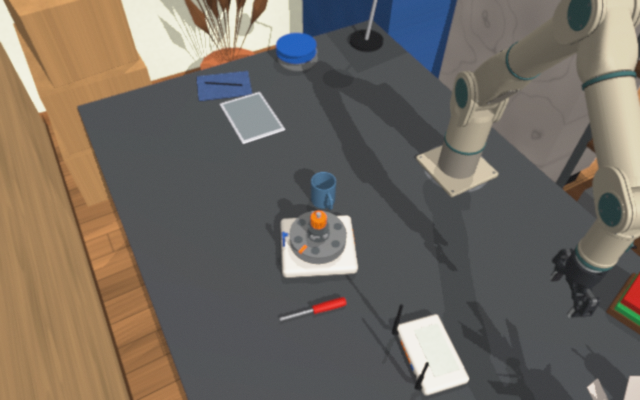

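View pics/side0.png

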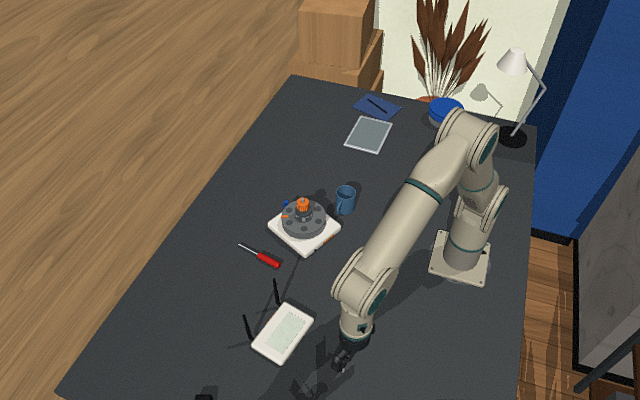

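```bash
cat > h.py <<'E'
import numpy as np,cv2,pickle
from scipy.spatial.transform import Rotation as Ro
def KD(c): return np.array([[c['fx'],0,c['cx']],[0,c['fy'],c['cy']],[0,0,1.]]),np.array(c['D'],float)
def ray(c,uv):
    K,D=KD(c); p=cv2.undistortPoints(np.array([[uv]],float),K,D)[0,0]
    R=Ro.from_euler('xyz',c['attitude']).as_matrix(); return R@np.array([p[0],-p[1],-1.])
def onz(c,uv,z):
    r=ray(c,uv); o=np.array(c['xyz']); return o+r*(z-o[2])/r[2]
def proj(c,P):
    K,D=KD(c); R=Ro.from_euler('xyz',c['attitude']).as_matrix()
    q=(np.atleast_2d(P)-c['xyz'])@R; q=q*[1,-1,-1]
    return cv2.projectPoints(q.reshape(-1,1,3),np.zeros(3),np.zeros(3),K,D)[0][:,0]
def two(c1,u1,c2,u2):
    A=[];b=[]
    for c,u in((c1,u1),(c2,u2)):
        r=ray(c,u); r/=np.linalg.norm(r); M=np.eye(3)-np.outer(r,r); A.append(M); b.append(M@c['xyz'])
    return np.linalg.lstsq(np.vstack(A),np.hstack(b),rcond=None)[0]
def crop(im,x0,y0,w,h,s,fn):
    cv2.imwrite(fn,cv2.resize(im[y0:y0+h,x0:x0+w,::-1],None,fx=s,fy=s,interpolation=cv2.INTER_CUBIC))
E
python3 - <<'E'
from h import *
for n,(x,y) in dict(scene=(260,170),side=(250,170)).items():
    im,d,c=pickle.load(open(f"pics/{n}0.pkl","rb")); crop(im,x,y,110,110,5,f"pics/{n}0c.png")
E
```

```text
(no output)
```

View pics/scene0c.png

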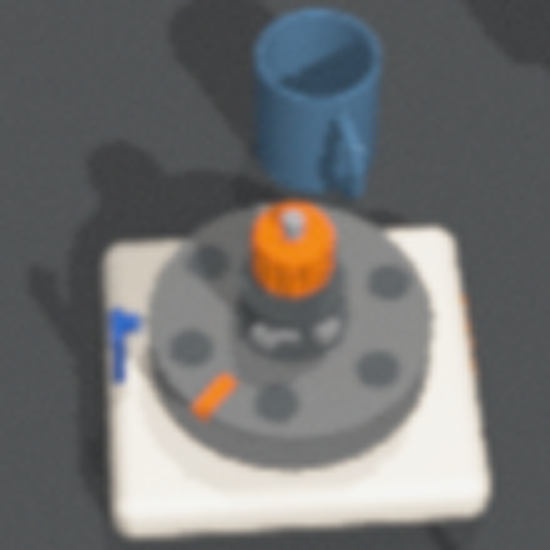

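View pics/side0c.png

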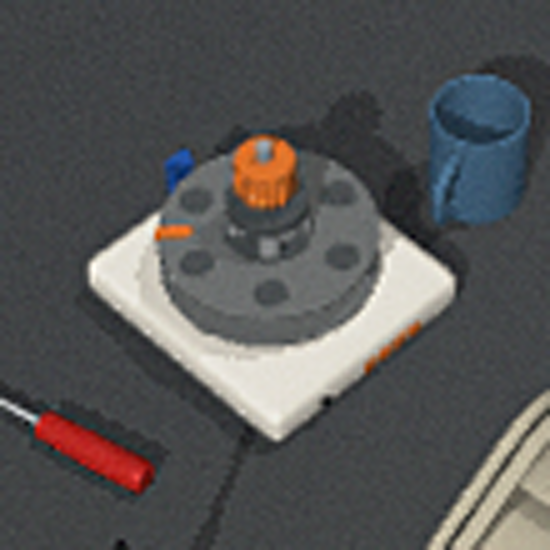

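```bash
python3 - <<'E'
from h import *
cs=pickle.load(open("pics/scene0.pkl","rb"))[2];cd=pickle.load(open("pics/side0.pkl","rb"))[2]
f=lambda x,y:(260+x/5-.4,170+y/5-.4); g=lambda x,y:(250+x/5-.4,170+y/5-.4)
for n,a,b,z in [("tip",f(294,213),g(263,145),180),("mark",f(214,397),g(174,232),90),("ptr",f(122,322),g(180,166),91),("knobtop",f(293,226),g(264,155),168)]:
    print(n,two(cs,a,cd,b),onz(cs,a,z),onz(cd,b,z))
# case corners bottom/top z=44
for p in [(105,243),(455,230),(490,500),(118,530)]: print('sc corner',onz(cs,f(*p),44))
for p in [(90,275),(275,432),(455,285)]: print('sd corner',onz(cd,g(*p),40))
# mug
print('mug',onz(cs,f(318,55),92),onz(cd,g(480,105),92))
E
```

```text
tip [598.15627282  74.22163198 181.40979968] [597.74698118  73.68297569 180.        ] [598.72211038  72.5821264  180.        ]
mark [664.77258882 101.85232786  84.74466254] [667.25243132 107.90963475  90.        ] [662.73126979 102.72476784  90.        ]
ptr [688.54952399  32.42128469  82.8412477 ] [690.54557376  36.62472439  91.        ] [684.99875638  40.283937    91.        ]
knobtop [598.3197851   73.53820253 169.41574586] [598.05765586  73.43581442 168.        ] [598.90239607  71.43879987 168.        ]
sc corner [659.77448708 -53.34431567  44.        ]
sc corner [462.3885001   40.75272863  44.        ]
sc corner [546.17309909 218.32709384  44.        ]
sc corner [743.37164315 134.66749664  44.        ]
sd corner [726.49959789 127.15755036  40.        ]
sd corner [537.31546235 214.8093091   40.        ]
sd corner [459.06443992  39.44536573  40.        ]
mug [488.4422054  -90.78703445  92.        ] [ 487.42375939 -100.80127787   92.        ]
```

Emit:
arm_command(
  rot=[
    [0,0,-3],
    [0,0,-3],
    [0,0,-3],
    [0,0,-3],
    [0,0,-3],
  ],
  slide=[
    [20,-30,8],
    [20,-30,8],
    [20,-30,6],
    [20,-30,2],
    [20,-30,2],
  ],
  gripper=[85,85,85,85,85],
)

```text
clock: 0.52
eef_pos: [331.0, 455.5, 252.9]
tool_rot: [-3.134, 0.005, 0.94]
force: [1.4, 0.2, 0.1]
width: 84.9
```

Emit:
arm_command(
  rot=[
    [0,0,-3],
    [0,0,-3],
    [0,0,-3],
    [0,0,-3],
    [0,0,-3],
  ],
  slide=[
    [20,-30,0],
    [20,-30,0],
    [20,-30,0],
    [20,-30,0],
    [20,-30,0],
  ],
  gripper=[85,85,85,85,85],
)

```text
clock: 0.93
eef_pos: [433.4, 297.2, 252.6]
tool_rot: [-3.134, 0.006, 0.666]
force: [0.1, -0.0, 0.3]
width: 85.1
```

Emit:
arm_command(
  rot=[
    [0,0,-3],
    [0,0,-3],
    [0,0,-3],
    [0,0,-3],
    [0,0,-1],
  ],
  slide=[
    [20,-30,0],
    [20,-30,0],
    [20,-30,0],
    [20,-30,0],
    [5,-8,0],
  ],
  gripper=[85,85,85,85,85],
)

```text
clock: 1.35
eef_pos: [523.3, 155.4, 252.1]
tool_rot: [-3.138, 0.007, 0.419]
force: [0.6, -1.1, 0.3]
width: 84.9
```

```bash
python3 - <<'E'
from cell import telemetry,get_image,get_calibration
from h import *
c=get_calibration("wrist"); im,d=get_image("wrist"); pickle.dump((im,d,c),open("pics/w1.pkl","wb"))
crop(im,0,0,640,400,1,"pics/w1.png"); print(c,proj(c,[[598,73,180],[598,73,90]]))
s=telemetry.read_state();print(s['eef_pos'],s['tool_rot'],s['qpos'])
E
```

```text
{'fx': 296.98780599843764, 'fy': 296.98780599843764, 'cx': 316.7134016760641, 'cy': 200.90197917284993, 'D': array([0.01357162, 0.        , 0.        , 0.        , 0.        ]), 'xyz': array([495.55214755, 222.69038318, 394.89110924]), 'attitude': array([-0.28527059,  0.00710029,  0.41954417])} [[356.36735747 329.72557203]
 [346.87181396 275.09639114]]
[523.03003252 155.52641127 251.94786309] [-3.13718438  0.00771794  0.41830767] [-0.53230501  0.47133523  0.28752191  1.78374851 -0.16688266  0.91836041
  0.24660602]
```

View pics/w1.png

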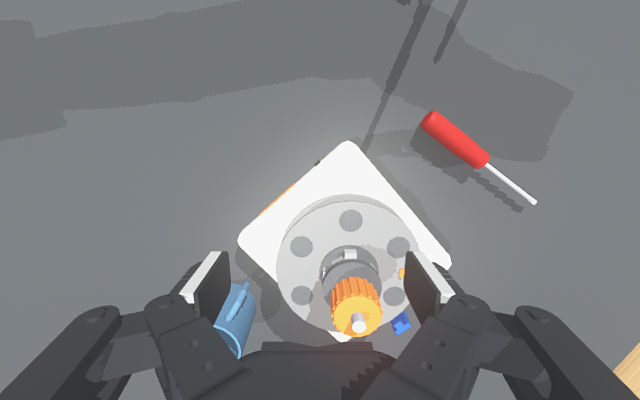

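```bash
python3 - <<'E'
from h import *
im,d,c=pickle.load(open("pics/w1.pkl","rb"))
crop(im,260,170,180,180,4,"pics/w1c.png")
print(onz(c,(359.5,322),180)); 
for p in [(351,220),(302,246),(302,295)]: print(onz(c,p,88))
E
```

```text
[596.98180378  81.1369359  180.        ]
[573.41296398 135.06060504  88.        ]
[536.67051716  84.44003452  88.        ]
[561.67321998  26.26102026  88.        ]
```

View pics/w1c.png

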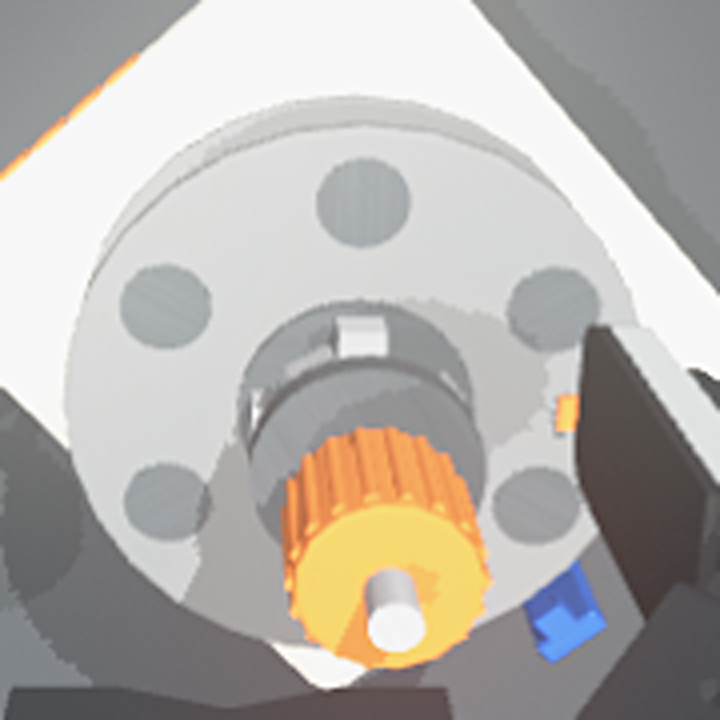

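```bash
python3 - <<'E'
from h import *
im,d,c=pickle.load(open("pics/w1.pkl","rb"))
f=lambda x,y:(260+x/4-.4,170+y/4-.4)
print(onz(c,f(397,628),180))
H=[onz(c,f(*p),88)[:2] for p in [(363,202),(165,306),(165,502),(537,505),(553,308)]]
print(H,(H[1]+H[3])/2,(H[2]+H[4])/2)
for i in range(5): 
    v=H[i]-np.array([598,74]); print(np.degrees(np.arctan2(v[1],v[0])),np.hypot(*v))
t=onz(c,f(362,322),100);v=t[:2]-[598,74];print('tooth',t,np.degrees(np.arctan2(v[1],v[0])),np.hypot(*v))
E
```

```text
[598.53275643  76.73929162 180.        ]
[array([572.81450688, 134.66399594]), array([535.53633666,  83.79524913]), array([560.48317754,  25.57507365]), array([661.14827465,  70.05863177]), array([635.22725156, 128.04347255])] [598.34230566  76.92694045] [597.85521455  76.8092731 ]
112.54645418161475 65.68431674992998
171.08773421928856 63.227020671217595
-127.76644646379437 61.2575338986227
-3.571454835641293 63.2711543672606
55.439413896751816 65.62442520605508
tooth [584.63584464 106.83958723 100.        ] 112.14399316972167 35.45474775291354
```

Emit:
arm_command(
  rot=[
    [0,0,0],
    [0,0,0],
    [0,0,0],
    [0,0,0],
    [0,0,0],
  ],
  slide=[
    [25,-26,0],
    [25,-26,-5],
    [18,-20,-10],
    [5,-5,-20],
    [0,0,-10],
  ],
  gripper=[85,85,85,85,85],
)

```text
clock: 1.82
eef_pos: [596.9, 81.1, 206.3]
tool_rot: [-3.134, 0.005, 0.426]
force: [0.0, 0.2, -0.9]
width: 84.8
```

```bash
python3 - <<'E'
from cell import telemetry,get_image,get_calibration
from h import *
c=get_calibration("wrist"); im,d=get_image("wrist"); pickle.dump((im,d,c),open("pics/w2.pkl","wb"))
crop(im,0,0,640,400,1,"pics/w2.png")
s=telemetry.read_state();print(s['eef_pos'],s['tool_rot'],s['qpos'])
E
```

```text
[595.65855364  81.41530339 205.0421723 ] [-3.1329507   0.00788185  0.42623282] [-0.34467652  0.60473439  0.2664299   1.68362286 -0.2014658   0.89016235
  0.43175943]
```

View pics/w2.png

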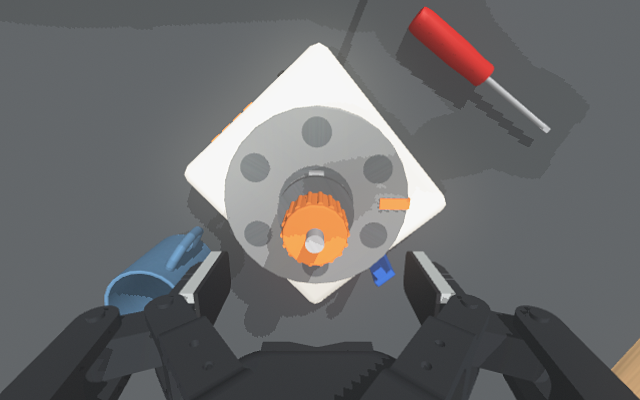

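```bash
python3 - <<'E'
from h import *
im,d,c=pickle.load(open("pics/w2.pkl","rb"))
crop(im,220,150,220,160,3.6,"pics/w2c.png")
print(onz(c,(315,245),180),onz(c,(316.5,192),88))
H=[onz(c,p,88)[:2] for p in [(316.5,131.5),(255,167.5),(258,234),(373,235),(377.5,168.5)]]
ct=((H[1]+H[3])/2+(H[2]+H[4])/2)/2; print(ct)
A=lambda v:(np.degrees(np.arctan2(v[1],v[0])),np.hypot(*v))
for h in H: print(A(h-ct))
m=onz(c,(394.5,204),90); print('mark',m,A(m[:2]-ct)); t=onz(c,(316,172),100);print('tooth',A(t[:2]-ct))
# case corners z=44
C=[onz(c,p,44)[:2] for p in [(318,43),(186,174),(446,202),(316,303)]]; print(C, A(C[2]-C[0]),A(C[3]-C[1]),A(C[0]-C[1]),A(C[2]-C[3]))
E
```

```text
[598.94571431  76.26536827 180.        ] [595.03870402  85.80147806  88.        ]
[598.51999809  76.64548975]
(np.float64(113.86505972361535), np.float64(63.316129291657084))
(np.float64(173.65918404574361), np.float64(62.811426799078944))
(np.float64(-125.78906113492354), np.float64(63.12397277192293))
(np.float64(-6.295182446617399), np.float64(62.8830163726683))
(np.float64(54.24520076133657), np.float64(63.04518504799064))
mark [664.06264815 105.44790068  90.        ] (np.float64(23.72286309467045), np.float64(71.5920236640124))
tooth (np.float64(113.9289090952347), np.float64(30.401541620876348))
[array([541.95817965, 205.42146513]), array([467.66249512,  36.56651292]), array([729.66804459, 122.6504891 ]), array([655.12522507, -48.58419965])] (np.float64(-23.795160389012658), np.float64(205.14879446263333)) (np.float64(-24.42885124559371), np.float64(205.89540784417926)) (np.float64(66.25064606833884), np.float64(184.47721709573534)) (np.float64(66.47528131088895), np.float64(186.75639365492574))
```

View pics/w2c.png

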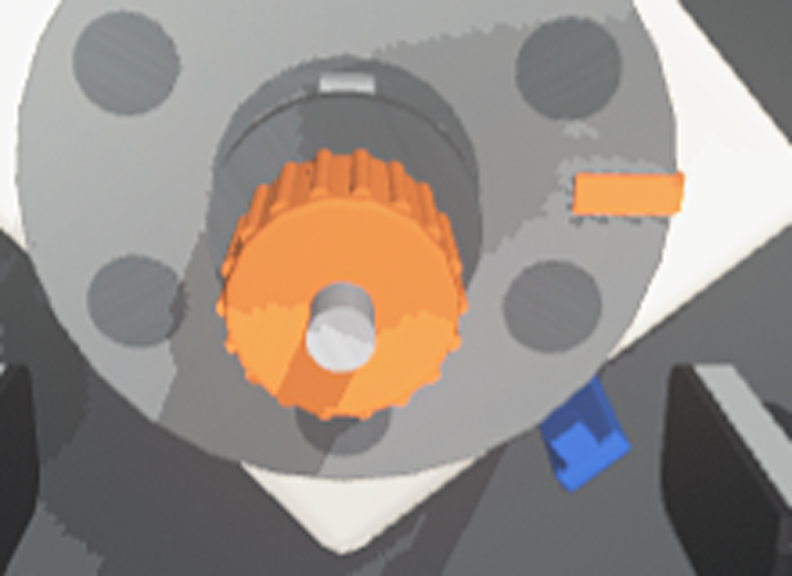

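Emit:
arm_command(
  rot=[
    [-0.3,-0.6,0],
    [0,0,0],
    [0,0,0],
    [0,0,0],
    [0,0,0],
  ],
  slide=[
    [2.5,-4.5,-20],
    [0,0,-20],
    [0,0,-15],
    [0,0,-8],
    [0,0,-3],
  ],
  gripper=[85,85,85,85,85],
)

```text
clock: 2.28
eef_pos: [594.2, 86.4, 137.6]
tool_rot: [-3.136, 0.001, 0.436]
force: [0.2, 0.4, 0.6]
width: 85.0
```

```bash
python3 - <<'E'
from cell import telemetry
for i in range(1):
    s=telemetry.read_state();print(s['eef_pos'],s['tool_rot'],s['force'],s['torque'])
E
```

```text
[594.22539375  86.444104   137.57610264] [-3.13570462e+00  8.53604362e-04  4.36442240e-01] [0.15100483 0.35949517 0.64202973] [-0.01853059 -0.01711386 -0.032689  ]
```

Emit:
arm_command(
  rot=[
    [0,0,-0.6],
    [0,0,0],
    [0,0,0],
  ],
  slide=[
    [4.3,-9.8,0],
    [0,0,0],
    [0,0,0],
  ],
  gripper=[85,85,85],
)

```text
clock: 2.53
eef_pos: [598.2, 79.1, 138.6]
tool_rot: [-3.134, 0.001, 0.429]
force: [-0.4, 0.5, 1.2]
width: 85.2
```

Emit:
arm_command(
  rot=[
    [0,0,0],
    [0,0,0],
    [0,0,0],
    [0,0,0],
    [0,0,0],
  ],
  slide=[
    [0.2,-2.5,-1],
    [0,-0.5,0],
    [0,0,0],
    [0,0,0],
    [0,0,0],
  ],
  gripper=[70,60,56,53,50],
)

```text
clock: 2.95
eef_pos: [600.5, 75.3, 140.7]
tool_rot: [-3.136, -0.005, 0.428]
force: [-0.2, 0.2, -0.1]
width: 50.0
```

```bash
python3 - <<'E'
from cell import telemetry,get_image,get_calibration
from h import *
c=get_calibration("wrist"); im,d=get_image("wrist"); pickle.dump((im,d,c),open("pics/w3.pkl","wb"))
crop(im,0,0,640,400,1,"pics/w3.png")
s=telemetry.read_state();print(s['eef_pos'],s['tool_rot'],s['force'],s['width'])
E
```

```text
[600.52417226  75.296327   140.71436313] [-3.13561643 -0.00481107  0.42813579] [-0.09539612 -0.65653367  0.22697735] 50.10513419853112
```

View pics/w3.png

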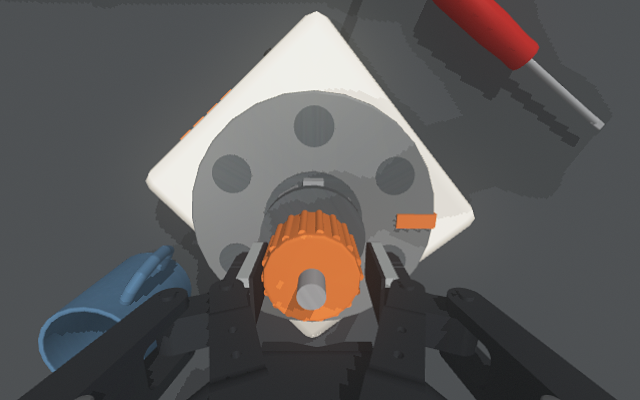

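Emit:
arm_command(
  rot=[
    [0,0,0],
    [0,0,0],
    [0,0,0],
    [0,0,0],
    [0,0,0],
  ],
  slide=[
    [-1,0,-3],
    [0,0,-1],
    [0,0,0],
    [0,0,0],
    [0,0,0],
  ],
  gripper=[50,47,45,42,40],
)

```text
clock: 3.42
eef_pos: [598.1, 74.9, 136.1]
tool_rot: [-3.135, -0.002, 0.428]
force: [-0.5, 0.7, 1.9]
width: 42.3
```

```bash
python3 - <<'E'
from cell import telemetry
s=telemetry.read_state();print(s['eef_pos'],s['tool_rot'],s['force'],s['torque'],s['width'])
E
```

```text
[598.12424581  74.86491657 136.08753223] [-3.13507599e+00 -2.33397442e-03  4.28033524e-01] [-0.5205926   0.68290541  1.86896266] [-0.0224926   0.06829348 -0.04493482] 42.345619194202136
```

Emit:
arm_command(
  rot=[
    [0,0,0],
    [0,0,0],
    [0,0,0],
  ],
  slide=[
    [0,0,0],
    [0,0,0],
    [0,0,0],
  ],
  gripper=[25,25,25],
)

```text
clock: 3.67
eef_pos: [598.1, 74.8, 136.1]
tool_rot: [-3.135, -0.002, 0.428]
force: [-0.6, -1.0, 0.6]
width: 42.8
```

Emit:
arm_command(
  rot=[
    [0,0,0],
    [0,0,0],
    [0,0,0],
  ],
  slide=[
    [0,0,-0.7],
    [0,0,-0.7],
    [0,0,-0.7],
  ],
  gripper=[25,25,25],
)

```text
clock: 3.92
eef_pos: [598.1, 74.8, 134.3]
tool_rot: [-3.135, -0.002, 0.428]
force: [-1.1, -1.1, 1.7]
width: 42.3
```

Emit:
arm_command(
  rot=[
    [0,0,0],
    [0,0,0],
    [0,0,0],
  ],
  slide=[
    [0,0,-0.6],
    [0,0,-0.6],
    [0,0,-0.6],
  ],
  gripper=[25,25,25],
)

```text
clock: 4.17
eef_pos: [598.2, 74.9, 132.4]
tool_rot: [-3.135, -0.003, 0.428]
force: [-1.0, -0.6, 4.1]
width: 42.6
```

Emit:
arm_command(
  rot=[
    [0,0,0],
    [0,0,0],
  ],
  slide=[
    [0,0,-0.4],
    [0,0,-0.4],
  ],
  gripper=[25,25],
)

```text
clock: 4.33
eef_pos: [598.2, 74.9, 132.2]
tool_rot: [-3.135, -0.003, 0.428]
force: [-2.2, -0.4, 7.3]
width: 42.4
```

Emit:
arm_command(
  rot=[
    [0,0,-2.5],
    [0,0,-2.5],
    [0,0,-2.5],
  ],
  slide=[
    [0,0,-0.2],
    [0,0,-0.2],
    [0,0,-0.2],
  ],
  gripper=[25,25,25],
)

```text
clock: 4.58
eef_pos: [598.1, 74.8, 132.4]
tool_rot: [-3.134, -0.003, 0.294]
force: [-2.8, -1.0, 3.2]
width: 42.7
```

Emit:
arm_command(
  rot=[
    [0,0,-2.5],
    [0,0,-2.5],
    [0,0,-2.5],
    [0,0,-2.5],
  ],
  slide=[
    [0,0,-0.3],
    [0,0,-0.3],
    [0,0,-0.3],
    [0,0,-0.3],
  ],
  gripper=[25,25,25,25],
)

```text
clock: 4.92
eef_pos: [597.9, 74.8, 132.5]
tool_rot: [-3.134, -0.003, 0.113]
force: [-3.1, -1.2, 4.3]
width: 42.5
```

Emit:
arm_command(
  rot=[
    [0,0,-2.5],
    [0,0,-2.5],
    [0,0,-2.5],
    [0,0,-2.5],
  ],
  slide=[
    [0,0,-0.3],
    [0,0,-0.4],
    [0,0,-0.4],
    [0,0,-0.4],
  ],
  gripper=[25,25,25,25],
)

```text
clock: 5.25
eef_pos: [597.8, 74.7, 132.5]
tool_rot: [-3.134, -0.003, -0.067]
force: [-2.1, -0.6, 6.2]
width: 42.3
```

Emit:
arm_command(
  rot=[
    [0,0,-2.5],
    [0,0,-2.5],
    [0,0,-2.5],
    [0,0,-2.5],
  ],
  slide=[
    [0,0,-0.3],
    [0,0,-0.4],
    [0,0,-0.4],
    [0,0,-0.4],
  ],
  gripper=[25,25,25,25],
)

```text
clock: 5.58
eef_pos: [597.6, 74.7, 132.5]
tool_rot: [-3.134, -0.003, -0.247]
force: [-3.0, 0.3, 5.2]
width: 42.6
```

Emit:
arm_command(
  rot=[
    [0,0,-2.5],
    [0,0,-2.5],
    [0,0,-2.5],
    [0,0,-2.5],
  ],
  slide=[
    [0,0,-0.3],
    [0,0,-0.4],
    [0,0,-0.4],
    [0,0,-0.4],
  ],
  gripper=[25,25,25,25],
)

```text
clock: 5.92
eef_pos: [597.5, 74.8, 132.4]
tool_rot: [-3.134, -0.003, -0.428]
force: [-2.7, -1.0, 6.0]
width: 42.8
```

Emit:
arm_command(
  rot=[
    [0,0,-2.5],
    [0,0,-2.5],
    [0,0,-2.5],
    [0,0,-2.5],
  ],
  slide=[
    [0,0,-0.4],
    [0,0,-0.4],
    [0,0,-0.4],
    [0,0,-0.4],
  ],
  gripper=[25,25,25,25],
)

```text
clock: 6.25
eef_pos: [597.3, 74.8, 132.4]
tool_rot: [-3.134, -0.003, -0.609]
force: [-2.3, 0.2, 7.1]
width: 42.3
```

Emit:
arm_command(
  rot=[
    [0,0,-2.5],
    [0,0,-2.5],
    [0,0,-2.5],
    [0,0,-2.5],
  ],
  slide=[
    [0,0,-0.4],
    [0,0,-0.4],
    [0,0,-0.4],
    [0,0,-0.4],
  ],
  gripper=[25,25,25,25],
)

```text
clock: 6.58
eef_pos: [597.2, 74.9, 131.8]
tool_rot: [-3.134, -0.003, -0.79]
force: [-0.5, -0.3, 1.9]
width: 42.2
```

```bash
python3 - <<'E'
from cell import telemetry,get_image,get_calibration
from h import *
c=get_calibration("wrist"); im,d=get_image("wrist"); pickle.dump((im,d,c),open("pics/w4.pkl","wb"))
crop(im,0,0,640,400,1,"pics/w4.png")
s=telemetry.read_state();print(s['eef_pos'],s['tool_rot'],s['force'],s['width'],s['qpos'])
E
```

```text
[597.18233219  74.94284368 131.66438549] [-3.13380084e+00 -3.01845311e-03 -7.92263667e-01] [-0.594509    0.02533325  2.53877249] 42.43651036821277 [-0.51682653  0.75142363  0.57666207  1.76828248 -0.56014825  0.7829127
 -0.45026553]
```

View pics/w4.png

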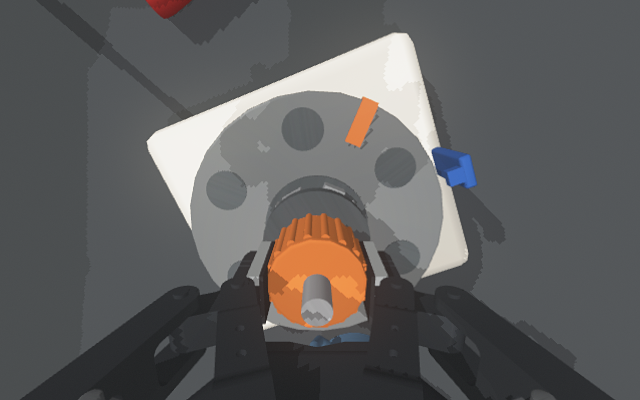

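Emit:
arm_command(
  rot=[
    [0,0,-2],
    [0,0,-2],
    [0,0,0],
  ],
  slide=[
    [0,0,-0.5],
    [0,0,-0.5],
    [0,0,-0.5],
  ],
  gripper=[25,25,25],
)

```text
clock: 6.88
eef_pos: [597.1, 75.0, 129.9]
tool_rot: [-3.134, -0.003, -0.862]
force: [-0.9, -2.3, 2.5]
width: 42.3
```

Dropping into the gap with only the drag force; continue gently.

Emit:
arm_command(
  rot=[
    [0,0,-1],
    [0,0,0],
    [0,0,0],
    [0,0,0],
  ],
  slide=[
    [0,0,-0.6],
    [0,0,-0.6],
    [0,0,-0.6],
    [0,0,-0.6],
  ],
  gripper=[25,25,25,25],
)

```text
clock: 7.22
eef_pos: [597.1, 75.0, 127.2]
tool_rot: [-3.134, -0.003, -0.877]
force: [-1.6, -0.3, 1.3]
width: 42.6
```

Emit:
arm_command(
  rot=[
    [0,0,0],
    [0,0,0],
    [0,0,0],
    [0,0,0],
  ],
  slide=[
    [0,0,-0.6],
    [0,0,-0.6],
    [0,0,-0.6],
    [0,0,-0.6],
  ],
  gripper=[25,25,25,25],
)

```text
clock: 7.55
eef_pos: [597.2, 75.0, 124.5]
tool_rot: [-3.134, -0.003, -0.876]
force: [-1.8, 0.8, 2.3]
width: 42.3
```

Emit:
arm_command(
  rot=[
    [0,0,0],
    [0,0,0],
    [0,0,0],
    [0,0,0],
  ],
  slide=[
    [0,0,-0.5],
    [0,0,-0.4],
    [0,0,-0.4],
    [0,0,-0.4],
  ],
  gripper=[25,25,25,25],
)

```text
clock: 7.88
eef_pos: [597.2, 75.0, 123.5]
tool_rot: [-3.134, -0.003, -0.876]
force: [-3.3, -0.3, 6.0]
width: 42.8
```

Emit:
arm_command(
  rot=[
    [0,0,-2],
    [0,0,-2],
    [0,0,-2],
    [0,0,-2],
    [0,0,-2],
  ],
  slide=[
    [0,0,-0.1],
    [0,0,-0.1],
    [0,0,-0.1],
    [0,0,-0.1],
    [0,0,-0.1],
  ],
  gripper=[25,25,25,25,25],
)

```text
clock: 8.3
eef_pos: [597.1, 75.1, 123.5]
tool_rot: [-3.133, -0.002, -1.056]
force: [-1.3, -0.3, 2.3]
width: 42.4
```

Emit:
arm_command(
  rot=[
    [0,0,-2],
    [0,0,-2],
    [0,0,-2],
    [0,0,-2],
    [0,0,-2],
  ],
  slide=[
    [0,0,-0.1],
    [0,0,-0.1],
    [0,0,-0.1],
    [0,0,-0.1],
    [0,0,-0.1],
  ],
  gripper=[25,25,25,25,25],
)

```text
clock: 8.72
eef_pos: [597.0, 75.2, 123.5]
tool_rot: [-3.134, -0.003, -1.235]
force: [-2.0, -0.0, 3.8]
width: 42.6
```

```bash
cat > look.py <<'E'
import sys
from cell import telemetry,get_image,get_calibration
from h import *
n=sys.argv[1]
s=telemetry.read_state();print(s['clock'],s['eef_pos'],s['tool_rot'],s['force'],s['torque'],s['qpos'][6])
c=get_calibration("wrist"); im,d=get_image("wrist"); pickle.dump((im,d,c),open(f"pics/{n}.pkl","wb"))
crop(im,0,0,640,400,1.25,f"pics/{n}.png")
# orange blob(s) away from knob
hsv=cv2.cvtColor(im,cv2.COLOR_RGB2HSV); m=cv2.inRange(hsv,(5,130,90),(22,255,255))
k,l,st,ce=cv2.connectedComponentsWithStats(m)
for i in range(1,k):
    if st[i,4]>30:
        p=onz(c,ce[i],90); v=p[:2]-[598.4,76.6]; print(st[i],ce[i].round(1),p.round(1),np.degrees(np.arctan2(v[1],v[0])).round(2),np.hypot(*v).round(1))
E
python3 look.py w5
```

```text
8.7167 [596.97792851  75.24737099 123.51094558] [-3.13356732e+00 -2.98306230e-03 -1.23538142e+00] [-2.02030364 -0.04762935  3.7582603 ] [-0.04959245  0.40159864  0.20444847] -0.7897360455783309
[316  87  21  52 878] [325.9 112.6] [668.   95.3  90. ] 15.03 72.1
[ 267  214  100  110 7498] [316.7 265.6] [574.9  68.3  90. ] -160.57 24.9
```

View pics/w5.png

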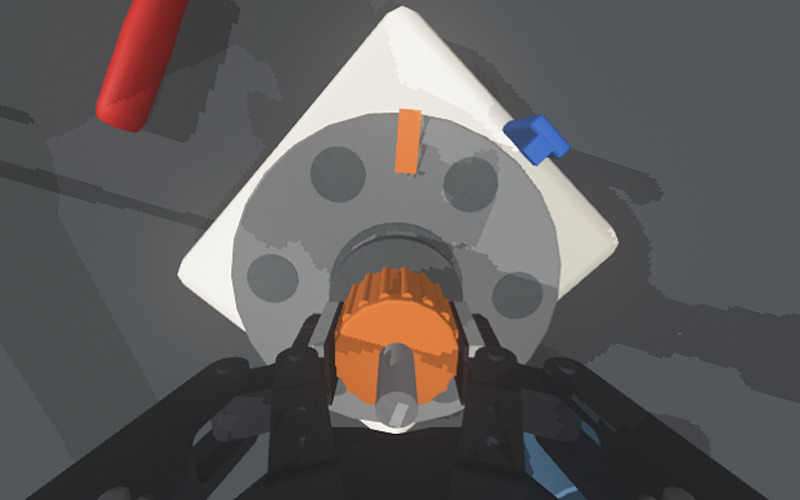

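Emit:
arm_command(
  rot=[
    [0,0,-2.5],
    [0,0,-2.5],
    [0,0,-2.5],
    [0,0,-2.5],
    [0,0,-2.5],
  ],
  slide=[
    [0,0,-0.1],
    [0,0,-0.1],
    [0,0,-0.1],
    [0,0,-0.1],
    [0,0,-0.1],
  ],
  gripper=[25,25,25,25,25],
)

```text
clock: 9.18
eef_pos: [596.9, 75.4, 123.5]
tool_rot: [-3.134, -0.003, -1.457]
force: [-2.0, -0.5, 3.4]
width: 42.6
```

Emit:
arm_command(
  rot=[
    [0,0,-2.5],
    [0,0,-2.5],
    [0,0,-2.5],
    [0,0,-2.5],
    [0,0,-2.5],
  ],
  slide=[
    [0,0,-0.1],
    [0,0,-0.1],
    [0,0,-0.1],
    [0,0,-0.1],
    [0,0,-0.1],
  ],
  gripper=[25,25,25,25,25],
)

```text
clock: 9.6
eef_pos: [596.9, 75.6, 123.5]
tool_rot: [-3.134, -0.003, -1.678]
force: [-1.6, -0.7, 3.5]
width: 42.6
```

Emit:
arm_command(
  rot=[
    [0,0,-2],
    [0,0,-2],
    [0,0,-2],
    [0,0,-1.5],
    [0,0,0],
  ],
  slide=[
    [0,0,-0.1],
    [0,0,-0.1],
    [0,0,-0.1],
    [0,0,-0.1],
    [0,0,-0.1],
  ],
  gripper=[25,25,25,25,25],
)

```text
clock: 10.02
eef_pos: [596.9, 75.7, 123.5]
tool_rot: [-3.134, -0.004, -1.81]
force: [-2.0, -1.3, 3.6]
width: 42.8
```

```bash
python3 look.py w6; python3 - <<'E'
from h import *
im,d,c=pickle.load(open("pics/w6.pkl","rb")); crop(im,190,40,250,190,3.1,"pics/w6c.png")
E
```

```text
10.0167 [596.91206065  75.72203219 123.49361979] [-3.13404478 -0.00374573 -1.81011139] [-2.02117113 -1.26107256  3.58250381] [0.02979211 0.42572584 0.09400474] -1.2549303887846024
[316  88  21  51 866] [326.4 112.7] [666.8  54.2  90. ] -18.17 71.9
[ 268  214   99  110 7520] [316.8 265.8] [574.   82.4  90. ] 166.75 25.1
```

View pics/w6c.png

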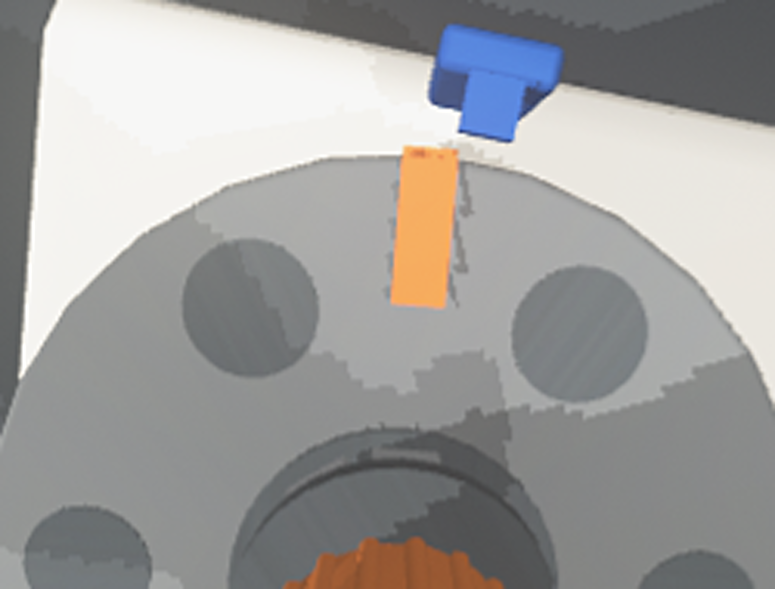

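```bash
python3 - <<'E'
from h import *
f=lambda x,y:(190+x/3.1-.3,40+y/3.1-.3)
im,d,c=pickle.load(open("pics/w6.pkl","rb"))
H=[onz(c,f(*p),88)[:2] for p in [(250,308),(580,334),(88,562),(697,606)]]
# fit circle r=63 through holes
from scipy.optimize import least_squares
r=least_squares(lambda q:[np.hypot(*(h-q[:2]))-63 for h in H],[598,76]); ct=r.x; print(ct,r.fun)
A=lambda p:(lambda v:(np.degrees(np.arctan2(v[1],v[0])).round(2),np.hypot(*v).round(1)))(onz(c,f(*p[:2]),p[2])[:2]-ct)
print('mark out/in/mid',A((431,150,90)),A((418,306,90)),A((424,228,90)))
print([np.degrees(np.arctan2(*(h-ct)[::-1])).round(1) for h in H])
for z in(88,91): print('ptr tip',A((488,136,z)),'neck base',A((498,72,z)))
print('tip corners',A((460,132,91)),A((513,141,91)))
E
```

```text
[598.40569341  76.272163  ] [ 0.10246818 -0.10727423  0.17416485  0.27945811]
mark out/in/mid (np.float64(-18.07), np.float64(85.0)) (np.float64(-18.05), np.float64(57.5)) (np.float64(-17.99), np.float64(71.6))
[np.float64(12.2), np.float64(-48.1), np.float64(71.2), np.float64(-107.6)]
ptr tip (np.float64(-24.62), np.float64(88.9)) neck base (np.float64(-24.29), np.float64(99.6))
ptr tip (np.float64(-24.47), np.float64(88.6)) neck base (np.float64(-24.16), np.float64(99.0))
tip corners (np.float64(-21.2), np.float64(88.4)) (np.float64(-27.41), np.float64(88.7))
```

Emit:
arm_command(
  rot=[
    [0,0,-2],
    [0,0,-2],
    [0,0,-2],
    [0,0,0],
    [0,0,0],
  ],
  slide=[
    [0,0,-0.1],
    [0,0,-0.1],
    [0,0,-0.1],
    [0,0,-0.1],
    [0,0,-0.1],
  ],
  gripper=[25,25,25,25,25],
)

```text
clock: 10.48
eef_pos: [596.9, 75.8, 123.5]
tool_rot: [-3.134, -0.003, -1.912]
force: [-2.8, 0.2, 4.5]
width: 42.8
```

```bash
python3 look.py w7; python3 - <<'E'
from h import *
im,d,c=pickle.load(open("pics/w7.pkl","rb")); crop(im,190,40,250,190,3.1,"pics/w7c.png")
E
```

```text
10.4833 [596.94798526  75.78293812 123.48798471] [-3.13402859 -0.00330778 -1.91165347] [-2.8095777   0.23712746  4.50535623] [-0.03365722  0.46188815  0.03052089] -1.3384816894181695
[317  87  21  52 878] [326.8 112.5] [664.2  47.1  90. ] -24.15 72.1
[ 268  214   99  110 7523] [316.8 265.8] [574.7  84.8  90. ] 160.95 25.1
```

View pics/w7c.png

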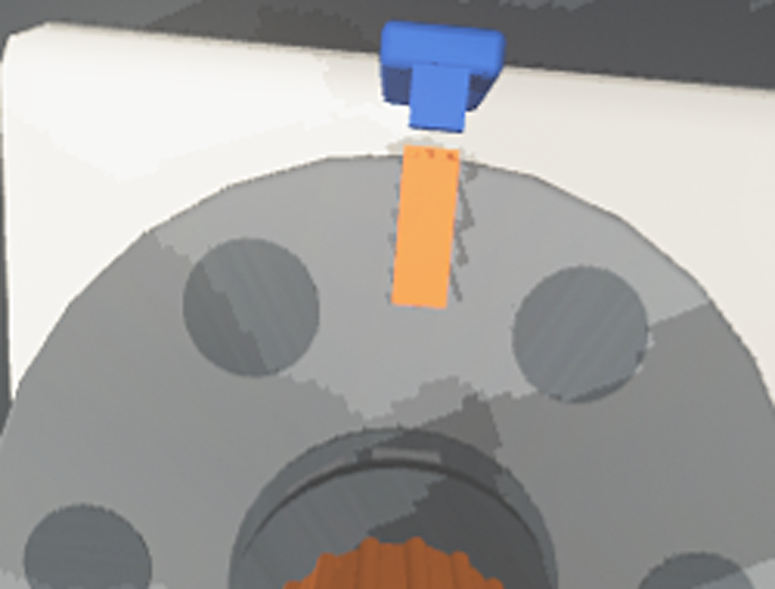

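Emit:
arm_command(
  rot=[
    [0,0,0],
    [0,0,0],
    [0,0,0],
    [0,0,0],
    [0,0,0],
  ],
  slide=[
    [0,0,-0.1],
    [0,0,0],
    [0,0,0],
    [0,0,0],
    [0,0,0],
  ],
  gripper=[65,75,80,80,80],
)

```text
clock: 10.95
eef_pos: [598.1, 76.8, 122.1]
tool_rot: [-3.132, -0.002, -1.909]
force: [-0.4, -0.7, -0.4]
width: 80.0
```

```bash
python3 look.py w8
```

```text
10.95 [598.10492985  76.77579887 122.1285783 ] [-3.13237993e+00 -2.13404389e-03 -1.90910374e+00] [-0.39897475 -0.6775025  -0.37984818] [-0.0019123  -0.00011    -0.00182005] -1.336103617538585
[319  89  22  52 890] [329.4 113.9] [664.2  47.1  90. ] -24.14 72.1
[ 267  216  107  113 7778] [319.4 269. ] [573.9  84.6  90. ] 161.97 25.8
```

View pics/w8.png

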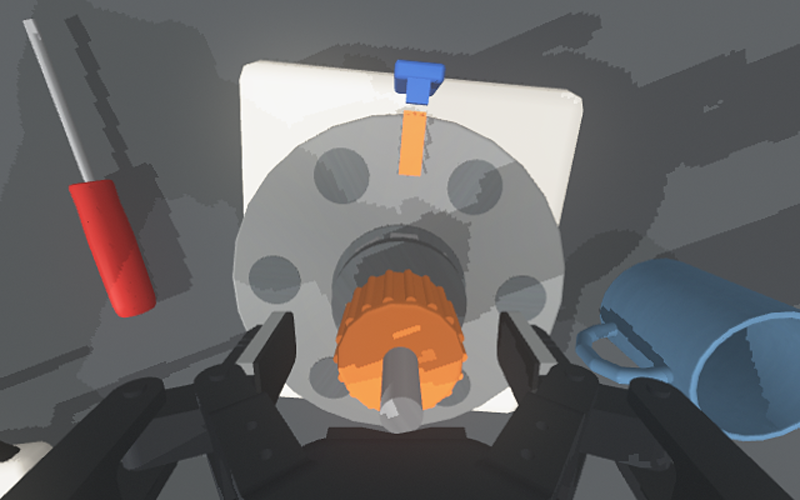

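Emit:
arm_command(
  rot=[
    [0,0,0],
    [0,0,0],
    [0,0,0],
    [0,0,0],
    [0,0,0],
  ],
  slide=[
    [0,0,10],
    [0,0,15],
    [0,0,15],
    [0,0,20],
    [0,0,20],
  ],
  gripper=[85,85,85,85,85],
)

```text
clock: 11.42
eef_pos: [595.0, 76.7, 202.8]
tool_rot: [-3.14, -0.006, -1.91]
force: [0.8, 0.2, -0.1]
width: 85.2
```

Emit:
arm_command(
  rot=[
    [0,0,0],
    [0,0,0],
    [0,0,0],
    [0,0,0],
    [0,0,0],
  ],
  slide=[
    [0,0,15],
    [0,0,15],
    [0,0,10],
    [0,0,0],
    [0,0,0],
  ],
  gripper=[85,85,85,85,85],
)

```text
clock: 11.83
eef_pos: [597.3, 75.4, 252.4]
tool_rot: [-3.131, -0.003, -1.911]
force: [-0.5, -0.4, -0.4]
width: 85.1
```

```bash
python3 look.py w9; python3 - <<'E'
from cell import get_image,get_calibration
from h import *
for n,b in dict(scene=(260,170),side=(250,170)).items():
    im,d=get_image(n);c=get_calibration(n);pickle.dump((im,d,c),open(f"pics/{n}9.pkl","wb"));crop(im,*b,110,110,5,f"pics/{n}9.png")
E
```

```text
11.8333 [597.33057145  75.43932396 252.39878226] [-3.13075380e+00 -2.72514265e-03 -1.91114832e+00] [-0.45851109 -0.41381698 -0.37815083] [-0.00068051  0.00361758  0.01127832] -1.4637449855449072
[316 101  13  29 284] [322.  114.8] [664.1  47.2  90. ] -24.12 72.0
[ 289  170   55   57 1967] [316.1 197.3] [586.5  80.8  90. ] 160.66 12.7
[ 40 290  37   8 103] [ 58.6 293.3] [577.4 399.9  90. ] 93.71 324.0
```

View pics/w9.png

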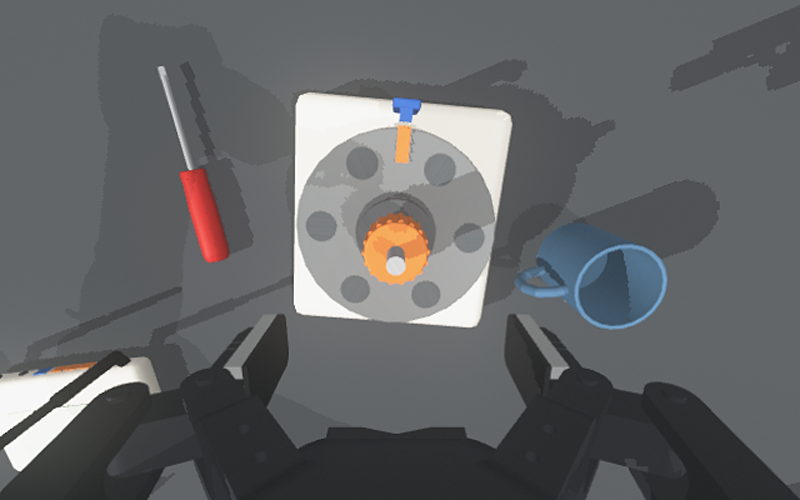

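View pics/side9.png

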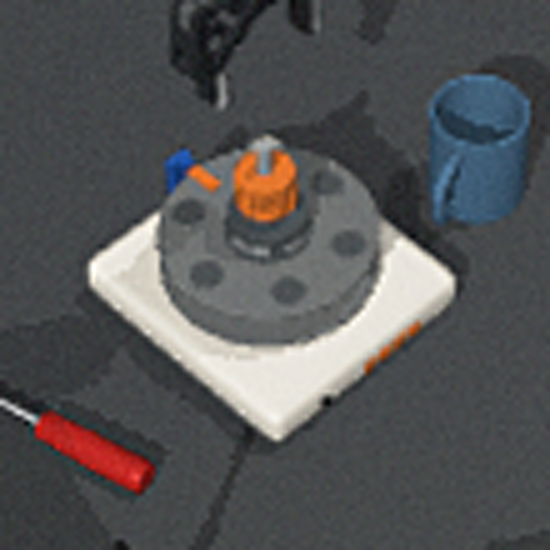

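```bash
python3 - <<'E'
from h import *
for n,px in (("w9",[(322,192),(311,192),(316,188)]),("w2",[(303,222),(328,222),(315,218)])):
    im,d,c=pickle.load(open(f"pics/{n}.pkl","rb"))
    for p in px:
        r=ray(c,p); P=np.array(c['xyz'])+r*d[p[1],p[0]]; print(n,p,P.round(1))
E
```

```text
w9 (322, 192) [605.5  68.9 153.5]
w9 (311, 192) [608.5  77.6 153.6]
w9 (316, 188) [610.4  72.5 153.5]
w2 (303, 222) [587.3  82.9 168.4]
w2 (328, 222) [602.1  89.4 167.8]
w2 (315, 218) [593.2  88.7 168.5]
```

Knob top is at 153.5 mm (about 154 mm when fully home), and the mark is at −24.1° against the pointer's −24.2°. Handing in.

```bash
python3 -c "
from cell import ctrl
print(ctrl.finish_job())"
```

```text
the job is handed in; nothing more can be done
None
```

The winder is in gear with the orange mark at the blue pointer, and I handed the job in at about 12 s of the 72 s. The hand-in reports no verdict, so the outcome rests on my own checks.

- **Meshing:** I gripped the knob and eased it down until the teeth met. I then turned it about 70° clockwise under light pressure until they dropped in, and lowered it to the stop. The highest vertical force I read was 7.3 N, about 2 N of it drag; I only read force at the end of each move call.
- **Winding:** I turned the knob clockwise until the mark reached the pointer, then opened the fingers and rose straight up to about 250 mm.

Last checks, after letting go:

- **Knob:** Its top is at 153.5 mm by depth image, against 154 mm expected when fully home.
- **Mark:** It stands at −24.1°, against −23.9° to −24.5° for the pointer direction, depending on how I measured it. That is well inside the allowed 5°.
- **Release:** The force reading is about zero and the robot touches nothing. The reel did not move when the knob was released.
- **Other objects:** The mug and screwdriver look unmoved. The arm never went near the tablet or router, but I did not measure either afterwards.

The cameras disagreed by about 3 mm on where the spindle stands. I used the wrist camera's value, and the grip closed on the knob without trouble.

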